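# Swing the long tray in line with the soundbar

### The arm

A 6-joint arm with a two-finger parallel gripper is mounted at the origin on the work surface. World frame = base frame: x ahead of the robot, y to its left, z up, the work surface at z = 0. Lengths are in m, angles in degrees, forces in N, time in s.
With the tool pointing down it reaches from about 0.325 to 0.925 m from the base axis. Payload 3.1 kg.
Tool frame: the origin (TCP) lies between the finger pads; the fingertips stand 17 mm ahead of it and the grasp point (between the pads) lies 2 mm behind it (manip.tcp_to_tips is the distance from the TCP to the fingertips, in m); z points along the fingers, y is the line along which they close (so a half turn about z gives the same grasp; the last joint's range is limited). The gripper opens to 85 mm and grips with 20 to 120 N. Pads are 22 mm wide; open, the fingers measure 114 mm over their backs; the gripper's body (76 mm by 85 mm) begins 54 mm behind the grasp point. The pads swing forward as they close: fully open they stand 13 mm farther back than shut.
Start: joints at [-6.429, 12.427, 92.441, -0, 75.132, -6.429], TCP at [0.625, 0, 0.248] pointing down, gripper open.
Joint ranges: [-157.48, 157.48], [-44.54, 120.13], [17.64, 146.25], [-64.5, 244.5], [7.68, 150.69], [-147.95, 147.95]. Speed limits (degrees/s): [159.86, 159.86, 180, 180, 180, 180].

### API

Orientations are given as a 3x3 rotation matrix whose columns are the frame's x, y, z axes.
In Python, from cell import manip, vision, job gives the robot as it stands.
- The arm moves only by the tool jog_arm, never from a script. Its argument "targets" is a list that holds one entry, the list of rows, each a list of 5 numbers: the closure, from -1 (fully open) to 1 (shut), then the shift along the tool's x, y, z in m, then the turn about the tool's z in degrees. In form: [[[fingers, dx, dy, dz, spin], ...]]. A call has 1 to 12 rows; each row is the pose to reach, as a shift and turn from the pose commanded when the call began, along the tool's axes at that moment; what a row does not reach only later rows make up. A row lasts 1/8 s, in which the tool goes at most 62.5 mm and 10.7 degrees, less where a joint would pass 70% of its speed; a pose out of reach is approached as far as the arm can. A call with a gripper value outside its range is refused whole. The fingers move at their own pace and stop on an object; "force" is the grip in N (left out, the last holds). Time passes only in rows, so rows that repeat a pose let the fingers close. It gives the time, the measured TCP pose, the force, the opening and the grip force at its end, in the units of the state.
- manip.read_state(): the state, without advancing time (a new reading comes with each control period).
- vision.capture(name): name is "scene" or "side" or "wrist"; returns the picture (480x640x3 uint8, blue, green, red); there is no depth.
- vision.camera_model(name): a dict with "camera_matrix" (3x3 intrinsics, pixels), "xyz" and "attitude" of the camera in the world; the wrist camera has in their place "tool_from_camera" (4x4, takes a point from camera to tool coordinates, whose origin is the TCP and whose axes are the flange's). Camera axes: x right, y up, looking along -z (the intrinsics and any distortion apply to the point x, -y, -z); pixel columns grow to the right and rows downward; lengths in m; the calibration is good to about 2 mm. The wrist camera is an equidistant fisheye: a pixel r from the principal point sees the ray r / f radians off the axis. A picture is of the moment at which its call begins: read the wrist's pose just before it. camera_model takes no time and is no camera call.
- job.hand_in(): hands the job in; it is judged then, once.
The state is a dict: "t": time; "joint_positions": joint angles; "qvel": joint speeds; "joint_torque": joint torques, N m; "eef_pos": TCP position; "tool_rot": TCP orientation; "ft_force": force on the tool from outside, world axes, zero at the start; "wrist_torque": the same for the moment, N m; "grip_width": finger opening in m; "finger_force": force on a finger pad.
Only numpy, scipy, OpenCV 4.12 (cv2) and the standard library are available. Lean on these libraries where they do the work, as an engineer would, in place of code of your own. Each camera call takes 0.05 s, during which the arm holds its last target. There are 200 camera calls.

### The job

The long ceramic tray sticks out across the console with the pen cup standing on one end. Swing it round flat on the top, about the end under the pen cup, until it lies parallel to the soundbar with its empty end towards the round copper-tone coaster. The pen cup must stay upright on its end of the tray and practically where it is on the console; leave the round coaster where it lies.

Things in the scene. Friction and masses are not known exactly. Their poses are not given: they have to be found in the camera images.
- tray: Long grey open ceramic tray 260 x 96 x 26 mm high (x, y, z), 0.48 kg; origin at its middle, on the console top. -x axis: towards the empty end, which starts pointing roughly at the robot. A grippy foot at x = +80 mm under the cup, two felt glides at x = -80 mm. Pushed sideways (1 to 2 N) near x = -100 mm it turns about the foot under the cup and stops with the push. A small square dish of like ceramic is not meant.
- cup: Pale pink silicone pen cup with three pens, 72 mm in diameter and 95 mm high (pens reach 150 mm), about 0.32 kg (weighted base), standing loose on the tray's inner floor at tray x = +80 mm, over the single foot. Origin at the centre of its underside, z up.
- soundbar_front (a point): Long low black soundbar fixed on the far part of the console top, 420 mm long (its y), 80 mm deep (x), 59 mm high. This point is the middle of the lower edge of its front (robot) side; axes as the soundbar. The tray must finally lie parallel to its y axis, and then clears its front by 20 mm or more.
- coaster: Round flat copper-tone steel coaster, 96 mm in diameter, 6 mm thick, lying on the console top to the left or to the right of the tray, beyond its reach; origin at the centre of its underside. A square cork coaster of like size lies on the opposite side and is not meant.

How it is judged:
By the outcome, as a careful person would: the job done as asked, in the order asked, and still so for the second after the job is handed in, with the robot touching nothing.
It also fails if it takes over 43 s, if anything falls off the work surface, if the arm or the gripper's body presses on something with over 40 N, if the wrist force passes 120 N, or if a joint passes its speed limit or range.

## Working session

There is one attempt and no reset: what is moved stays moved. The work goes in short steps, Python scripts to look and compute and a tool call to move; the robot and the scene stay as the last step left them, time stands still between calls to the robot, and variables do not carry over. Pictures are saved under pics/ and viewed, at most 10 in all, crops included, and the job is handed in when it is done.

Besides the shell and the picture viewer there is one more tool, called after ">>>" by a JSON object that holds its "name" and its "arguments". jog_arm: Moves the arm, as the interface text tells. Its arguments: {"type":"object","properties":{"targets":{"type":"array"},"force":{"type":"number"}},"required":["targets"]}

```bash
mkdir -p pics; python3 - <<'E'
from cell import manip, vision, job
import cv2
s=manip.read_state();print(s['t'],s['eef_pos'],s['tool_rot'],manip.tcp_to_tips)
for n in("scene","side"):
    cv2.imwrite(f'pics/{n}1.png',vision.capture(n)); print(n,vision.camera_model(n))
E
```

```text
0.0 [6.24220750e-01 1.22644150e-04 2.46957636e-01] [[-3.73110908e-05  9.99997108e-01 -2.40456553e-03]
 [ 9.99999961e-01  3.79733037e-05  2.75353104e-04]
 [ 2.75443617e-04 -2.40455516e-03 -9.99997071e-01]] 0.017
scene {'camera_matrix': array([[515.66083081,   0.        , 323.23482646],
       [  0.        , 515.66083081, 237.79283075],
       [  0.        ,   0.        ,   1.        ]]), 'xyz': array([ 1.27961672, -0.26710069,  1.03643078]), 'attitude': array([[ 0.36049657, -0.78250162,  0.50767455],
       [ 0.93265853,  0.29434149, -0.2085933 ],
       [ 0.01379491,  0.54868416,  0.8359159 ]])}
side {'camera_matrix': array([[544.98541976,   0.        , 317.55411992],
       [  0.        , 544.98541976, 251.39903348],
       [  0.        ,   0.        ,   1.        ]]), 'xyz': array([-0.09142663, -0.68119676,  0.7149679 ]), 'attitude': array([[ 0.6627446 ,  0.42218332, -0.61849078],
       [-0.74875625,  0.3608454 , -0.55601679],
       [-0.01156146,  0.83159596,  0.55526074]])}
```

View pics/scene1.png

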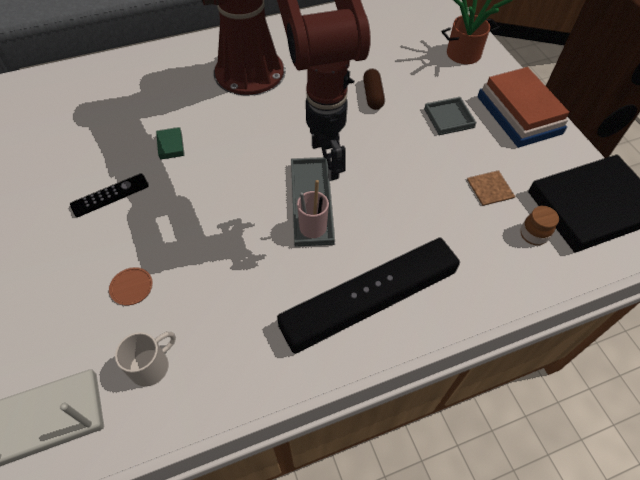

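View pics/side1.png

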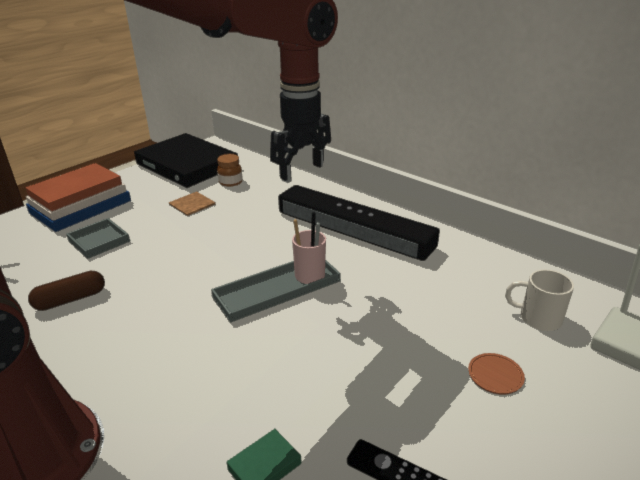

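Scene view: tray spans (291,160) to (333,242), cup (313,215), round coaster (131,286), and soundbar (280–460, 240–347). I'll enlarge it for the corners.

```bash
python3 - <<'E'
import cv2
a=cv2.imread('pics/scene1.png')[145:355,265:475];b=cv2.imread('pics/side1.png')[180:330,200:450]
cv2.imwrite('pics/c1.png',cv2.resize(a[:,:],None,fx=2.85,fy=2.85,interpolation=cv2.INTER_CUBIC))
cv2.imwrite('pics/c2.png',cv2.resize(b,None,fx=3.2,fy=3.2,interpolation=cv2.INTER_CUBIC))
E
```

```text
(no output)
```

View pics/c1.png

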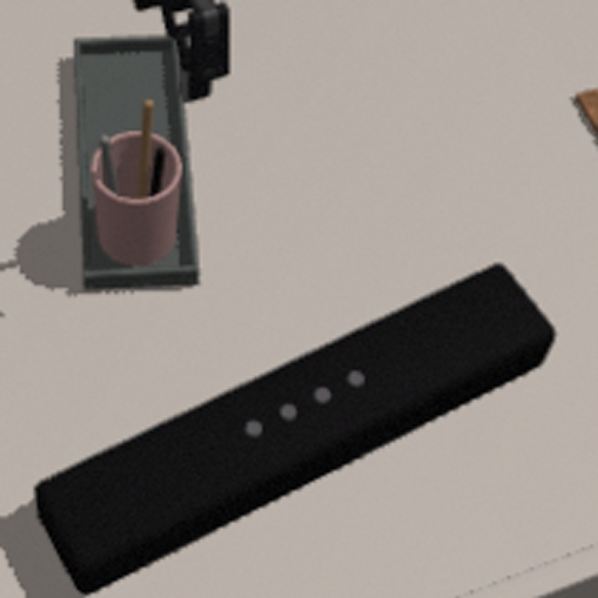

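View pics/c2.png

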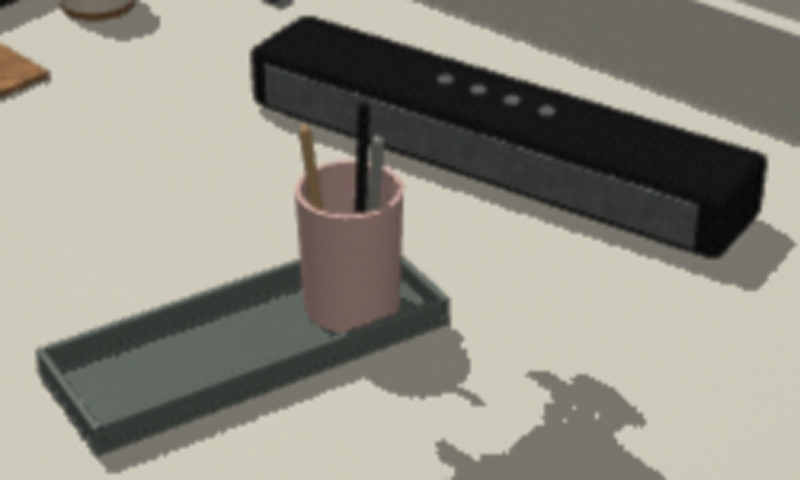

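Crop 1 gives the tray rim corners at (76,40), (174,38), (198,272) and (85,278), and the bar's top front edge from (38,488) to (500,264). Crop 2 gives rim corners at (38,350), (98,430) and (449,298), and the bar's lower front edge from (257,103) to (715,257).

```bash
cat > h.py <<'E'
import numpy as np
from cell import manip, vision
def ray(n,px):
    m=vision.camera_model(n);K=m['camera_matrix']
    u=np.linalg.inv(K)@np.array([px[0],px[1],1.]);return m['xyz'],m['attitude']@np.array([u[0],-u[1],-u[2]])
def at(n,px,z):
    o,d=ray(n,px);return (o+d*(z-o[2])/d[2])[:2]
def dirn(a,b):
    v=b-a;return np.degrees(np.arctan2(v[1],v[0])),np.linalg.norm(v)
E
python3 - <<'E'
from h import *
np.set_printoptions(precision=4,suppress=True)
S=lambda x,y,z:at('scene',(265+x/2.85,145+y/2.85),z)
D=lambda x,y,z:at('side',(200+x/3.2,180+y/3.2),z)
c=[S(76,40,.026),S(174,38,.026),S(198,272,.026),S(85,278,.026)]
print('tray scene',np.array(c),np.mean(c,0),dirn(c[0],c[3]),dirn(c[1],c[2]),dirn(c[0],c[1]),dirn(c[3],c[2]))
d=[D(38,350,.026),D(98,430,.026),D(449,298,.026)]
print('side',np.array(d),dirn(d[1],d[2]),dirn(d[0],d[1]),(d[0]+d[2])/2)
a,b=S(38,488,.059),S(500,264,.059);print('bar',a,b,dirn(a,b))
a,b=S(88,592,.059),S(545,345,.059);print('bar rear top',a,b,dirn(a,b))
a,b=D(257,103,0),D(715,257,0);print('bar side',a,b,dirn(b,a))
btn=[S(254,429,.059),S(357,379,.059)];print('btn',btn,dirn(*btn))
btn=[D(445,79,.059),D(546,111,.059)];print('btn side',btn,dirn(btn[1],btn[0]))
print('coaster',at('scene',(131,286),.006),at('side',(497,373),.006))
print('cup base side',D(348,308,.005),'top',D(350,190,.1), 'top scene',S(137,167,.1))
E
```

```text
tray scene [[ 0.4083 -0.0035]
 [ 0.4373  0.0813]
 [ 0.6821  0.007 ]
 [ 0.655  -0.0816]] [0.5457 0.0008] (np.float64(-17.583805863859713), np.float64(0.25874710060079775)) (np.float64(-16.891798140918524), np.float64(0.2558249610817214)) (np.float64(71.13434396030333), np.float64(0.08958033517903503)) (np.float64(72.99553441771111), np.float64(0.09265238467522457))
side [[ 0.4279  0.0812]
 [ 0.4008 -0.0089]
 [ 0.6449 -0.0841]] (np.float64(-17.113451928457547), np.float64(0.2554108415713671)) (np.float64(-106.78068287259421), np.float64(0.0941360718426338)) [ 0.5364 -0.0015]
bar [ 0.8336 -0.1794] [0.7795 0.2267] (np.float64(97.58675589828887), np.float64(0.4097120250759771))
bar rear top [ 0.9204 -0.1718] [0.8582 0.2236] (np.float64(98.93888585488726), np.float64(0.4002890638744379))
bar side [0.781 0.234] [ 0.8354 -0.1746] (np.float64(97.58416505437543), np.float64(0.4122095905423492))
btn [array([ 0.8452, -0.0147]), array([0.8339, 0.075 ])] (np.float64(97.14410269930742), np.float64(0.09037613234155993))
btn side [array([0.8305, 0.0736]), array([ 0.8413, -0.016 ])] (np.float64(96.88588771921106), np.float64(0.09020617230546993))
coaster [ 0.6227 -0.4595] [ 0.6155 -0.4632]
cup base side [ 0.6132 -0.0207] top [ 0.6165 -0.0221] top scene [ 0.6161 -0.0215]
```

>>> {"name": "jog_arm", "arguments": {"targets": [[[1,0.04,-0.05,0,6],[1,0.08,-0.1,0,12],[1,0.112,-0.154,0,17],[1,0.112,-0.154,0.04,17],[1,0.112,-0.154,0.08,17],[1,0.112,-0.154,0.12,17],[1,0.112,-0.154,0.15,17],[1,0.112,-0.154,0.18,17],[1,0.112,-0.154,0.2,17],[1,0.112,-0.154,0.215,17],[1,0.112,-0.154,0.222,17],[1,0.112,-0.154,0.222,17]]]}}

```text
t: 1.6
eef_pos: [0.4709, 0.112, 0.0261]
tool_rot: [[0.292, 0.956, -0.0], [0.956, -0.292, -0.0], [-0.0, -0.0, -1.0]]
ft_force: [-0.7, 0.1, -0.1]
grip_width: 0.0001
finger_force: 0.0
```

```bash
cat > plan.py <<'E'
import sys
from h import *
# plan.py off a0 a1 n [hold]: tool rows sweeping tray +x yaw a0->a1, contact y offset off
off,a0,a1,n=map(float,sys.argv[1:5])
P=np.array([.617,-.0225]);s=manip.read_state();R=s['tool_rot'];p=s['eef_pos']
yaw=np.degrees(np.arctan2(R[1,0],R[0,0]))
print(s['t'],p.round(4),'yaw',round(yaw,2),'ft',s['ft_force'].round(2),'q',np.round(s['joint_positions'],0))
v=p[:2]-P;a=np.radians(yaw-90);x=np.array([np.cos(a),np.sin(a)]);y=np.array([-x[1],x[0]]);print('tray-frame pos',(v@x).round(4),(v@y).round(4))
for t in np.linspace(a0,a1,int(n)):
    a=np.radians(t);x=np.array([np.cos(a),np.sin(a)]);y=np.array([-x[1],x[0]])
    w=P-.18*x+off*y
    d=np.array([*(w-p[:2]),.0245-p[2]])@R
    print([1,*d.round(3).tolist(),round(float(-(t+90-yaw+180)%-360+180 if False else -(((t+90-yaw)+180)%360-180)),1)])
E
python3 plan.py .059 -17 21 12; python3 -c "
from h import *
print(at('scene',(170,148),0.02))"
```

```text
1.6 [0.4709 0.112  0.0261] yaw 73.0 ft [-0.74  0.06 -0.12] q [  5.  14. 119.   0.  48.  22.]
tray-frame pos -0.179 0.0859
[1, -0.027, -0.001, 0.002, -0.0]
[1, -0.038, -0.004, 0.002, -3.5]
[1, -0.049, -0.007, 0.002, -6.9]
[1, -0.06, -0.009, 0.002, -10.4]
[1, -0.072, -0.01, 0.002, -13.8]
[1, -0.083, -0.01, 0.002, -17.3]
[1, -0.094, -0.01, 0.002, -20.7]
[1, -0.106, -0.009, 0.002, -24.2]
[1, -0.117, -0.008, 0.002, -27.6]
[1, -0.128, -0.006, 0.002, -31.1]
[1, -0.139, -0.003, 0.002, -34.5]
[1, -0.15, 0.001, 0.002, -38.0]
[ 0.2541931  -0.29072492]
```

>>> {"name": "jog_arm", "arguments": {"targets": [[[1,-0.012,0,0.001,0],[1,-0.02,-0.001,0.002,0],[1,-0.027,-0.001,0.002,0],[1,-0.032,-0.003,0.002,-1.7],[1,-0.038,-0.004,0.002,-3.5],[1,-0.049,-0.007,0.002,-6.9],[1,-0.06,-0.009,0.002,-10.4],[1,-0.072,-0.01,0.002,-13.8],[1,-0.083,-0.01,0.002,-17.3],[1,-0.094,-0.01,0.002,-20.7],[1,-0.1,-0.01,0.002,-22.5],[1,-0.103,-0.01,0.002,-23.5]]]}}

```text
t: 3.1
eef_pos: [0.4314, 0.016, 0.0245]
tool_rot: [[-0.113, 0.994, 0.001], [0.994, 0.113, 0.0], [0.0, 0.001, -1.0]]
ft_force: [-0.3, 0.8, -0.3]
grip_width: 0.0004
finger_force: 0.3
```

```bash
python3 plan.py .059 8 41 12; python3 -c "
from h import *;import cv2
a=vision.capture('scene')[100:350,230:430];cv2.imwrite('pics/s2.png',cv2.resize(a,None,fx=2.4,fy=2.4,interpolation=2))"
```

```text
3.1 [0.4314 0.016  0.0245] yaw 96.48 ft [-0.29  0.79 -0.32] q [ -7.   9. 125.   0.  46. -14.]
tray-frame pos -0.1801 0.0592
[1, -0.005, -0.001, 0.0, -1.5]
[1, -0.015, -0.004, 0.0, -4.5]
[1, -0.024, -0.006, 0.0, -7.5]
[1, -0.034, -0.008, 0.0, -10.5]
[1, -0.044, -0.009, 0.0, -13.5]
[1, -0.054, -0.009, 0.0, -16.5]
[1, -0.064, -0.009, 0.0, -19.5]
[1, -0.074, -0.009, 0.0, -22.5]
[1, -0.083, -0.008, 0.0, -25.5]
[1, -0.093, -0.006, 0.0, -28.5]
[1, -0.103, -0.004, 0.0, -31.5]
[1, -0.113, -0.002, 0.0, -34.5]
```

View pics/s2.png

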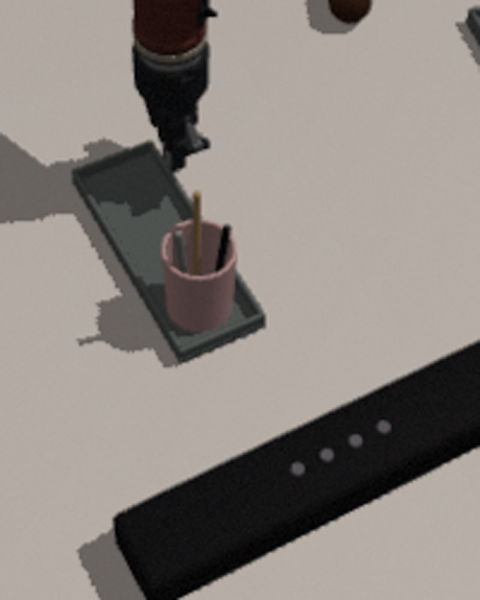

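The tray turns about the cup end. The cup rim is at crop (199,250), which is unmoved. Next I continue the sweep.

>>> {"name": "jog_arm", "arguments": {"targets": [[[1,-0.003,-0.001,0,-1],[1,-0.01,-0.003,0,-3],[1,-0.02,-0.005,0,-6],[1,-0.034,-0.008,0,-10.5],[1,-0.044,-0.009,0,-13.5],[1,-0.054,-0.009,0,-16.5],[1,-0.064,-0.009,0,-19.5],[1,-0.074,-0.009,0,-22.5],[1,-0.083,-0.008,0,-25.5],[1,-0.093,-0.006,0,-28.5],[1,-0.103,-0.004,0,-31.5],[1,-0.108,-0.003,0,-33]]]}}

```text
t: 4.65
eef_pos: [0.4405, -0.0914, 0.0242]
tool_rot: [[-0.637, 0.771, -0.0], [0.771, 0.637, 0.0], [0.0, -0.0, -1.0]]
ft_force: [-0.2, 0.4, 0.6]
grip_width: 0.0
finger_force: 0.3
```

```bash
python3 plan.py .059 42 75 12
```

```text
4.65 [ 0.4405 -0.0914  0.0242] yaw 129.55 ft [-0.16  0.45  0.55] q [-21.  11. 123.   0.  46. -60.]
tray-frame pos -0.18 0.0593
[1, -0.008, -0.002, -0.0, -2.4]
[1, -0.018, -0.005, -0.0, -5.4]
[1, -0.027, -0.007, -0.0, -8.4]
[1, -0.037, -0.008, -0.0, -11.4]
[1, -0.047, -0.009, -0.0, -14.4]
[1, -0.057, -0.009, -0.0, -17.4]
[1, -0.067, -0.009, -0.0, -20.4]
[1, -0.077, -0.009, -0.0, -23.4]
[1, -0.087, -0.007, -0.0, -26.4]
[1, -0.096, -0.006, -0.0, -29.4]
[1, -0.106, -0.004, -0.0, -32.4]
[1, -0.116, -0.001, -0.0, -35.4]
```

>>> {"name": "jog_arm", "arguments": {"targets": [[[1,-0.003,-0.001,0,-1],[1,-0.01,-0.003,0,-3],[1,-0.018,-0.005,0,-5.4],[1,-0.027,-0.007,0,-8.4],[1,-0.037,-0.008,0,-11.4],[1,-0.047,-0.009,0,-14.4],[1,-0.057,-0.009,0,-17.4],[1,-0.067,-0.009,0,-20.4],[1,-0.077,-0.009,0,-23.4],[1,-0.087,-0.007,0,-26.4],[1,-0.096,-0.006,0,-29.4],[1,-0.1,-0.005,0,-30.5]]]}}

```text
t: 6.15
eef_pos: [0.5004, -0.1717, 0.0242]
tool_rot: [[-0.94, 0.341, -0.0], [0.341, 0.94, -0.0], [0.0, -0.0, -1.0]]
ft_force: [-1.3, -0.5, 0.3]
grip_width: -0.0004
finger_force: 0.4
```

```bash
python3 plan.py .059 72 94.5 11; python3 -c "
from h import *;import cv2
a=vision.capture('scene')[100:350,150:430];cv2.imwrite('pics/s3.png',cv2.resize(a,None,fx=2.4,fy=2.4,interpolation=2))"
```

```text
6.15 [ 0.5004 -0.1717  0.0242] yaw 160.04 ft [-1.31 -0.52  0.28] q [-27.  19. 113.  -0.  49. -97.]
tray-frame pos -0.18 0.0587
[1, -0.006, -0.002, -0.0, -2.0]
[1, -0.013, -0.004, -0.0, -4.2]
[1, -0.02, -0.005, -0.0, -6.5]
[1, -0.028, -0.007, -0.0, -8.7]
[1, -0.035, -0.008, -0.0, -11.0]
[1, -0.042, -0.009, -0.0, -13.2]
[1, -0.05, -0.009, -0.0, -15.5]
[1, -0.057, -0.009, -0.0, -17.7]
[1, -0.065, -0.009, -0.0, -20.0]
[1, -0.072, -0.009, -0.0, -22.2]
[1, -0.08, -0.008, -0.0, -24.5]
```

View pics/s3.png

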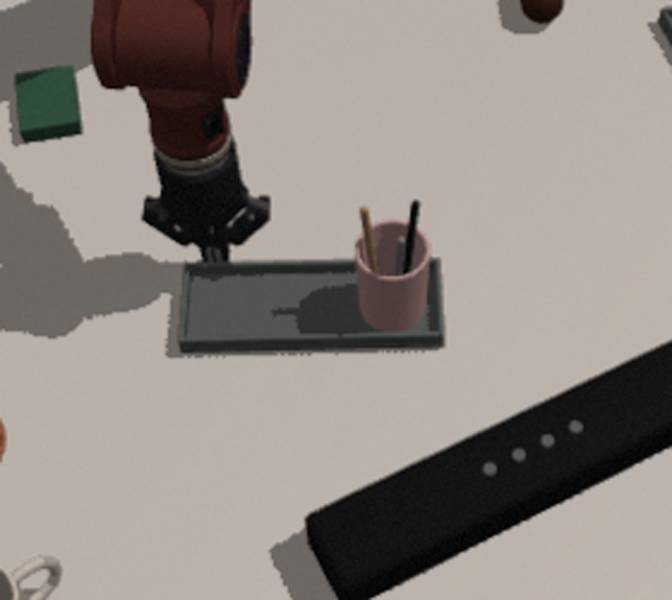

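Cup upright at (393,252), tray about 27° short. I'll stop slightly short of parallel, then measure.

>>> {"name": "jog_arm", "arguments": {"targets": [[[1,-0.003,-0.001,0,-1],[1,-0.008,-0.002,0,-2.5],[1,-0.016,-0.004,0,-5],[1,-0.024,-0.006,0,-7.5],[1,-0.035,-0.008,0,-11],[1,-0.042,-0.009,0,-13.2],[1,-0.05,-0.009,0,-15.5],[1,-0.057,-0.009,0,-17.7],[1,-0.065,-0.009,0,-20],[1,-0.072,-0.009,0,-22.2],[1,-0.077,-0.008,0,-23.7],[1,-0.078,-0.008,0,-24]]]}}

```text
t: 7.7
eef_pos: [0.5716, -0.2059, 0.0245]
tool_rot: [[-0.998, -0.07, 0.001], [-0.07, 0.998, -0.0], [-0.001, -0.0, -1.0]]
ft_force: [-0.5, 0.1, 0.7]
grip_width: 0.0002
finger_force: 0.1
```

```bash
python3 plan.py .059 95 99 5; python3 -c "
from h import *;import cv2
a=vision.capture('scene')[170:350,185:385];cv2.imwrite('pics/s4.png',cv2.resize(a,None,fx=3.3,fy=3.3,interpolation=2))"
```

```text
7.7 [ 0.5716 -0.2059  0.0245] yaw -175.97 ft [-0.55  0.05  0.69] q [ -26.   26.  102.    0.   52. -120.]
tray-frame pos -0.1797 0.0582
[1, -0.002, -0.001, -0.0, -1.0]
[1, -0.005, -0.002, -0.0, -2.0]
[1, -0.009, -0.003, -0.0, -3.0]
[1, -0.012, -0.004, -0.0, -4.0]
[1, -0.015, -0.005, -0.0, -5.0]
```

View pics/s4.png

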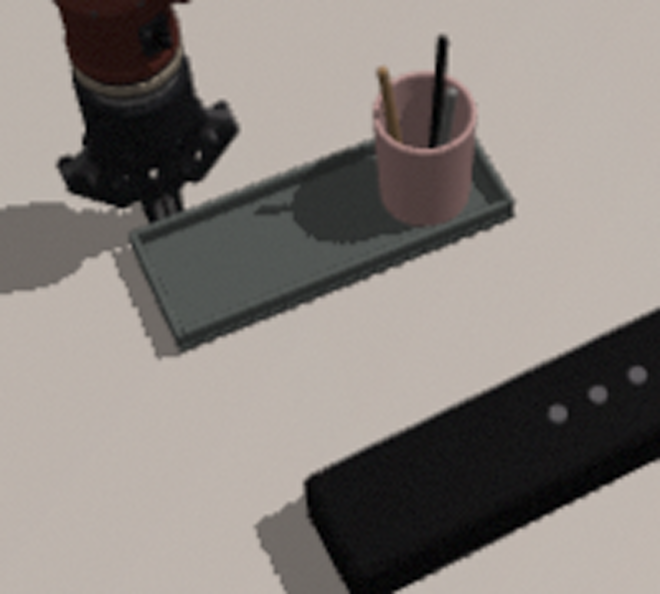

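Rim corners are at (132,236), (183,339) and (514,206). The cup's rim centre is at about (425,113).

```bash
python3 - <<'E'
from h import *
S=lambda x,y,z:at('scene',(185+x/3.3,170+y/3.3),z)
a,b,c=S(132,236,.026),S(183,339,.026),S(514,206,.026)
print(dirn(b,c),dirn(b,a),S(425,113,.1))
E
```

```text
(np.float64(94.90567423565946), np.float64(0.25232995185079504)) (np.float64(-173.60097358761743), np.float64(0.09337585193972357)) [ 0.61842737 -0.02066249]
```

>>> {"name": "jog_arm", "arguments": {"targets": [[[1,-0.002,-0.001,0,-1],[1,-0.005,-0.002,0,-2],[1,-0.008,-0.002,0,-2.7],[1,-0.0095,-0.003,0,-3.1],[1,-0.0095,-0.003,0,-3.1],[1,0,-0.003,0,-3.1],[1,0.02,-0.003,0,-3.1],[1,0.04,-0.003,0,-3.1],[1,0.06,-0.003,-0.05,-3.1],[1,0.08,-0.003,-0.1,-3.1],[1,0.09,-0.003,-0.15,-3.1],[1,0.09,-0.003,-0.15,-3.1]]]}}

```text
t: 9.25
eef_pos: [0.4834, -0.217, 0.1797]
tool_rot: [[-0.992, -0.123, 0.009], [-0.123, 0.992, -0.006], [-0.008, -0.007, -1.0]]
ft_force: [0.6, -0.0, -0.1]
grip_width: 0.0001
finger_force: 0.0
```

```bash
python3 -c "
from h import *;import cv2
a=vision.capture('side')
cv2.imwrite('pics/side5.png',a)
a=vision.capture('scene')[170:350,185:385];a=cv2.resize(a,None,fx=3.3,fy=3.3,interpolation=2);b=cv2.imread('pics/side5.png')
cv2.imwrite('pics/s5.png',a)"
```

```text
(no output)
```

View pics/s5.png

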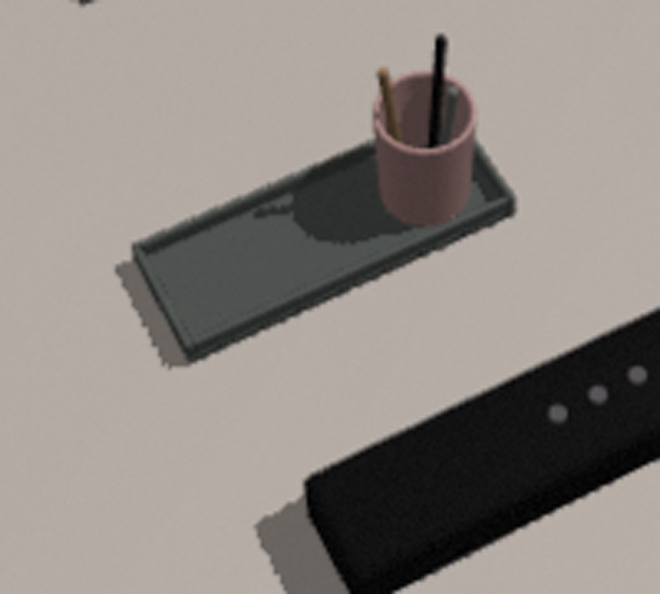

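View pics/side5.png

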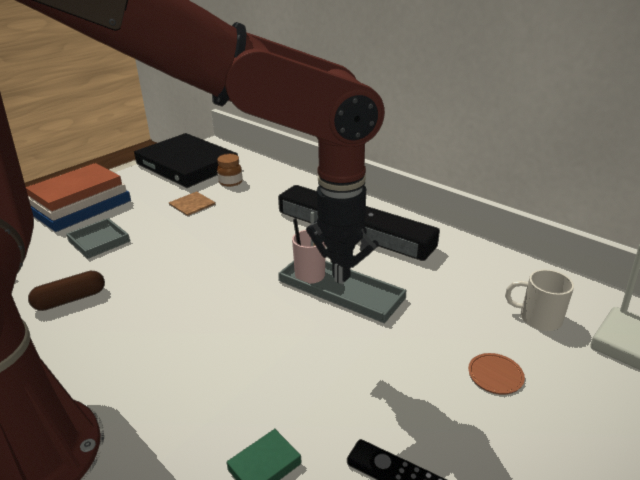

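Everything stands, and the arm is clear of the tray. I'll fit the tray and bar edges for a precise angle.

```bash
python3 - <<'E'
from h import *;import cv2
g=cv2.cvtColor(cv2.imread('pics/s5.png'),6).astype(float)
g=cv2.GaussianBlur(g,(0,0),2);gy=np.gradient(g,axis=0)
def edge(p,q,z,sgn):
    pts=[]
    for t in np.linspace(.08,.92,60):
        x=p[0]+t*(q[0]-p[0]);y=p[1]+t*(q[1]-p[1]);x=int(x);r=np.arange(int(y)-14,int(y)+15)
        w=np.clip(sgn*gy[r,x],0,None);w[w<.5*w.max()]=0
        pts.append(at('scene',(185+x/3.3,170+(w@r/w.sum())/3.3),z))
    pts=np.array(pts);f=cv2.fitLine(pts.astype(np.float32),cv2.DIST_HUBER,0,1e-5,1e-5).ravel()
    d=f[:2]*np.sign(f[1]);n=np.array([-d[1],d[0]]);print(np.degrees(np.arctan2(d[1],d[0])).round(2),'rms mm',1e3*np.std((pts-f[2:])@n),pts[0],pts[-1])
edge((132,245),(365,146),.026,-1)
edge((195,356),(515,214),0,1)
edge((310,480),(655,312),.059,-1)
a,b,c=[at('scene',(185+x/3.3,170+y/3.3),.026) for x,y in((132,245),(190,348),(515,204))]
print(dirn(b,c),dirn(b,a),at('scene',(185+425/3.3,170+113/3.3),.1))
E
```

```text
98.14 rms mm 0.3420795609805827 [ 0.60065242 -0.22101358] [ 0.57876672 -0.06748338]
97.97 rms mm 0.37624032333722207 [ 0.69022878 -0.19950668] [0.66127308 0.01285404]
97.33 rms mm 0.15825796036453754 [ 0.82698945 -0.15800759] [0.79927495 0.05442992]
(np.float64(97.13126015446724), np.float64(0.2522018964420839)) (np.float64(-171.00354375188755), np.float64(0.0950528616805676)) [ 0.61842737 -0.02066249]
```

```bash
python3 -c "
from cell import job
print(job.hand_in())"
```

```text
the job is handed in; nothing more can be done
None
```

The job is handed in after about 9.4 s: the tray lies within about 1° of parallel to the soundbar (measured from the images), its empty end points towards the copper coaster, which was left untouched, and the cup is upright and within about 2 mm of where it stood.

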